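# Box up a figurine in the gift shop

## Robot

A 6-joint arm with a two-finger parallel gripper is mounted at the origin on the work surface. World frame = base frame: x ahead of the robot, y to its left, z up, the work surface at z = 0. Lengths are in mm, angles in rad, forces in N, time in s.
With the tool pointing down it reaches from about 375 to 900 mm from the base axis. Payload 3.1 kg.
Tool frame: the origin (TCP) lies midway between the tips of the shut fingers; the grasp point (between the pads) lies robot.hold_point_z behind it (robot.hold_point_z is the distance from the TCP to the grasp point, in mm); z points along the fingers, y is the line along which they close (so a half turn about z gives the same grasp; the last joint's range is limited). The gripper opens to 87 mm and grips with 3 to 60 N. Pads are 19 mm wide; open, the fingers measure 117 mm over their backs; the gripper's body (75 mm by 190 mm) begins 51 mm behind the grasp point.
Start: joints at [0.972, 0.527, 1.433, -0, 1.181, -0.178], TCP at [255.265, 570.47, 222.548] pointing down, gripper open.
Joint ranges: [-3.08, 3.08], [-0.75, 2.2], [0.22, 2.44], [-1.43, 4.57], [0, 2.65], [-2.85, 2.85]. Speed limits (rad/s): [2.79, 2.79, 3.14, 3.14, 3.14, 3.14].

## Interface

Orientations are given as a unit quaternion [x, y, z, w].
In Python, from workcell import robot gives the robot as it stands. The module is installed in compiled form; this text tells all that it offers.
- The arm moves only by the shell command python3 -m creep 'ROWS' [FORCE]. ROWS is JSON, a list that holds one entry, the list of rows, each a list of 7 numbers: the shift along the tool's x, y, z in units of 30 mm (1.0 is 30 mm), then the turn, a rotation vector about the tool's x, y, z in units of 8 degrees (1.0 is 8 degrees), then the closure, from 0 (fully open) to 1 (shut). A call has exactly 10 rows; each row shifts and turns the commanded pose from where the row before left it, along the tool's axes as they then stand; what a row does not reach is not made up. A row lasts 1/10 s, in which the tool goes at most 50 mm and 8.59 degrees, less where a joint would pass 70% of its speed; a pose out of reach is approached as far as the arm can. A call is refused whole if a number of a shift passes 1 or a number of a turn 1, either way. A call with a gripper value outside its range is refused whole. The fingers move at their own pace and stop on an object; FORCE is the grip in N (left out, the last holds). Time passes only in rows, so rows that do not move let the fingers close, or fill a call up. It gives the time, the measured TCP pose, the force, the opening and the grip force at its end, in the units of the state.
- robot.state(): the state, without advancing time (a new reading comes with each control period).
- robot.grab_frame(name): name is "scene" or "top"; returns (picture, depth): 400x640x3 uint8, red, green, blue; 400x640 float32, mm along the optical axis (not along the pixel's ray), 0 where there is no reading.
- robot.camera_model(name): a dict with "intrinsics" (3x3 intrinsics, pixels), "world_to_cam" (4x4, takes a point from world to camera coordinates). Camera axes: x right, y up, looking along -z (the intrinsics and any distortion apply to the point x, -y, -z); pixel columns grow to the right and rows downward; lengths in mm; the calibration is good to about 2 mm. A picture is of the moment at which its call begins. camera_model takes no time and is no camera call.
- robot.close_job(): hands the job in; it is judged then, once.
The state is a dict: "time": time; "joint_positions": joint angles; "dq": joint speeds; "tau": joint torques, N m; "tcp_pos": TCP position; "ee_rot": TCP orientation; "ft_force": force on the tool from outside, world axes, zero at the start; "ft_torque": the same for the moment, N m; "gripper_width": opening from 0.0 (shut) to 1.0 (fully open); "gripper_force": force on a finger pad.
Only numpy, scipy, OpenCV 4.12 (cv2) and the standard library are available. Lean on these libraries where they do the work, as an engineer would, in place of code of your own. Each camera call takes 0.05 s, during which the arm holds its last target. There are 200 camera calls.

## Task

Stand the yellow cat figurine upright on the floor of the open purple-and-green striped canister, then close the canister with its own purple lid, so that the lid sits flat and fully down. Leave the pink cat standing where it is.

Things in the scene. Friction and masses are not known exactly. Their poses are not given: they have to be found in the camera images.
- canister: Open round gift canister, purple with a dark green band, upright and loose on the counter (0.6 kg). Outside diameter 146 mm, height 90 mm, wall 4 mm (inside diameter 138 mm), floor 5 mm thick. Origin: centre of its underside; z up. Round, so its yaw means nothing.
- yellow_cat_center (a point): Yellow vinyl cat figurine, standing upright, about 72 mm tall, about 80 g; red collar, head on a round body of 40 mm diameter (straight-sided from 3 to 36 mm up) that can be gripped across any direction. The point lies on its upright axis, 35 mm above its underside (half-way up); z up, the face looks along -x.
- lid_knob (a point): Purple round lid of the canister, lying right way up (0.15 kg): disc 160 mm across, 8 mm thick; under it a plug 118 mm across, 10 mm deep; on top a dark green upright round knob, 30 mm across, 38 mm tall. The point is on the knob's axis, 26 mm above the disc's top, 44 mm above the plug's underside; z up. With the lid fully on it is 124 mm above the canister's underside.
- pink_cat_center (a point): Pink cat figurine, shape and size of the yellow one, to be left alone; the point is its centre, 35 mm above its underside. Also on the counter, not listed: a smaller teal lid (124 mm across, wooden knob) near the purple one, not for this canister, and an amber candle jar (60 mm across, 70 mm tall) off to the cats' far side.
There are look-alikes about, which are no part of the job. What is shaped like the part that bears lid_knob but orange or red is not meant. Leave any white look-alike of the canister alone.

How it is judged (in metres and radians):
On the way:
1. the yellow cat stands upright on the canister's floor (horizontal distance between yellow_cat_center and canister below 0.055 m and z of yellow_cat_center in the frame of canister below 0.047 m and angle between yellow_cat_center's own z axis and vertical below 0.2 rad), for 0.2 s.
At the end, for the whole second after the job is handed in: The yellow cat stands on the canister's floor, upright within 11 degrees; the purple lid is on, within 14 mm of the canister's axis, fully down within 4 mm, level within 3 degrees; the canister stands upright and still on the counter; the pink cat is within 30 mm of its start (all of step 1 and horizontal distance between lid_knob and canister below 0.014 m and z of lid_knob in the frame of canister between 0.12 and 0.128 m and angle between each of lid_knob, canister's own z axis and vertical below 0.06 rad and height (world z) of canister between -0.01 and 0.01 m and linear speed of canister below 0.02 m/s); the robot touches nothing.
It fails at once if the pink cat is moved more than 30 mm from where it stood (distance of pink_cat_center from where it was at the start of the episode above 0.03 m).
It also fails if it takes over 64 s, if anything falls off the work surface, if the arm or the gripper's body presses on something with over 40 N, if the wrist force passes 120 N, or if a joint passes its speed limit or range.

## Working session

There is one attempt and no reset: what is moved stays moved. The work goes in short steps, Python scripts to look and compute and a shell command to move; the robot and the scene stay as the last step left them, time stands still between calls to the robot, and variables do not carry over. Pictures are saved under pics/ and viewed, at most 10 in all, crops included, and the job is handed in when it is done.

```bash
mkdir -p pics
cat > h.py <<'E'
import numpy as np, cv2
from workcell import robot
def grab(n):
    im,d=robot.grab_frame(n); return im,d,robot.camera_model(n)
def cloud(d,c):
    K=np.array(c["intrinsics"]);W=np.linalg.inv(np.array(c["world_to_cam"]))
    v,u=np.mgrid[:d.shape[0],:d.shape[1]]
    P=np.stack([(u-K[0,2])/K[0,0]*d,-(v-K[1,2])/K[1,1]*d,-d,np.ones_like(d)],-1)@W.T
    P=P[...,:3];P[d<=0]=np.nan;return P
E
python3 - <<'E'
from h import *
for n in("scene","top"):
    im,d,c=grab(n);cv2.imwrite(f"pics/{n}0.png",im[...,::-1]);np.savez(f"{n}0.npz",im=im,P=cloud(d,c));print({k:np.round(v,2).tolist() if not isinstance(v,str) else v for k,v in c.items()})
s=robot.state();print(s["tcp_pos"],s["ee_rot"],robot.hold_point_z,s["time"])
E
```

```text
{'intrinsics': [[364.36, 0.0, 318.73], [0.0, 364.36, 193.62], [0.0, 0.0, 1.0]], 'world_to_cam': [[-0.7, 0.71, -0.01, 312.4], [-0.53, -0.51, 0.67, 303.25], [0.47, 0.48, 0.74, -1239.15], [0.0, 0.0, 0.0, 1.0]]}
{'intrinsics': [[408.64, 0.0, 319.82], [0.0, 408.64, 200.25], [0.0, 0.0, 1.0]], 'world_to_cam': [[0.01, -1.0, -0.02, 92.54], [0.99, 0.01, 0.17, -573.9], [-0.17, -0.02, 0.99, -996.97], [0.0, 0.0, 0.0, 1.0]]}
[254.93248483 569.93306575 221.68606582] [ 2.08860162e-01  9.77945049e-01 -8.87723128e-04 -3.54890049e-04] 18.700000000000003 0.1
```

View pics/scene0.png

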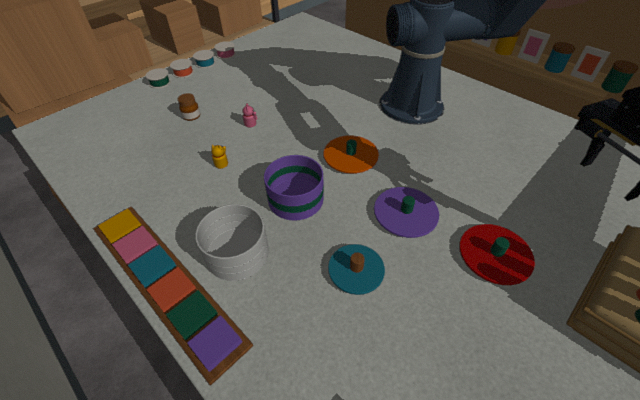

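View pics/top0.png

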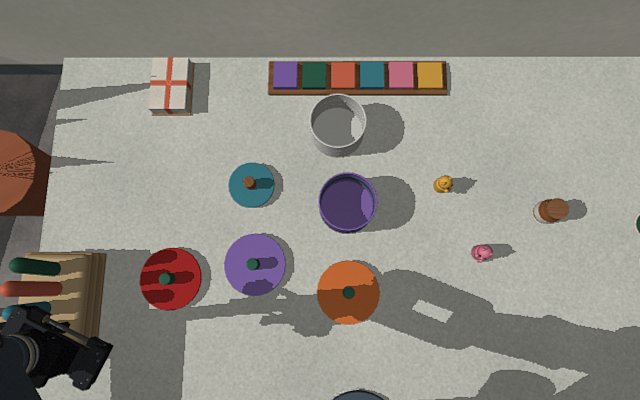

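In the top view, several things could be mistaken for the targets:

| Wanted | Choice | Look-alikes |
|---|---|---|
| Lid | purple lid, knob (252,264) | orange (348,293), red (165,279), teal (250,183) |
| Canister | purple and green (347,203) | white (338,125) |
| Cat | yellow (444,184) | pink (483,253), jar (552,210) |

Next I'll measure the chosen three and check them in a close crop.

Run:
```python
from h import *
def circ(p):
    A=np.c_[2*p,np.ones(len(p))];x=np.linalg.lstsq(A,(p**2).sum(1),rcond=None)[0];return x[:2],np.sqrt(x[2]+x[:2]@x[:2])
for n,px in (("top",dict(can=(347,203,36),cat=(444,184,16),pink=(483,253,16),knob=(252,264,36))),("scene",dict(can=(295,187,38),cat=(219,156,17),pink=(250,116,17),knob=(407,207,36)))):
    z=np.load(n+"0.npz");im,P=z["im"],z["P"]
    for k,(u,v,r) in px.items():
        Q=P[v-r:v+r,u-r:u+r].reshape(-1,3);C=im[v-r:v+r,u-r:u+r].reshape(-1,3).astype(int)
        hsv=cv2.cvtColor(im[v-r:v+r,u-r:u+r],cv2.COLOR_RGB2HSV).reshape(-1,3)
        m=~np.isnan(Q[:,0]);Q=Q[m];hsv=hsv[m]
        if k=="can": 
            q=Q[(Q[:,2]>84)&(Q[:,2]<97)];print(n,k,circ(q[:,:2]),len(q),q[:,2].max())
        elif k=="knob":
            q=Q[(Q[:,2]>48)];print(n,"knobtop",np.median(q,0),(q.max(0)+q.min(0))/2,q.max(0),len(q))
            q=Q[(Q[:,2]>10)&(Q[:,2]<26)&(hsv[:,0]>120)&(hsv[:,0]<150)&(hsv[:,1]>80)];c=cv2.minEnclosingCircle(q[:,:2].astype(np.float32));print(n,"disc",c,np.median(q[:,2]),len(q))
        else:
            for lo,hi in((8,34),(40,80)):
                q=Q[(Q[:,2]>lo)&(Q[:,2]<hi)];print(n,k,lo,(q.max(0)+q.min(0))/2,np.ptp(q,0),q.max(0)[2],len(q), circ(q[:,:2]))
im=np.load("top0.npz")["im"][130:320,190:510];cv2.imwrite("pics/crop.png",cv2.resize(im[...,::-1],None,fx=2.5,fy=2.5,interpolation=cv2.INTER_CUBIC))
```

```text
top can (array([564.96629384,  29.74412937]), np.float64(70.50319023208105)) 328 94.08441899500747
top cat 8 [ 621.66368994 -222.82105751   21.17642114] [37.08368747 40.8304538  25.25709911] 33.80497069504804 52 (array([ 623.70000297, -224.4945746 ]), np.float64(21.28639899421926))
top cat 40 [ 617.06035105 -222.5824412    57.41441506] [39.87382519 35.5738974  34.68271029] 74.75577020680532 182 (array([ 618.64923282, -220.9032723 ]), np.float64(12.952551963939383))
top pink 8 [ 442.97500592 -307.97477195   20.86138973] [43.31830738 28.91461483 25.63724039] 33.68000992842872 68 (array([ 444.69354784, -314.21277627]), np.float64(20.549703173314878))
top pink 40 [ 445.62298421 -308.73069573   56.87898442] [35.37671718 39.65230232 32.98240456] 73.37018669452016 200 (array([ 444.76319418, -308.52480548]), np.float64(12.826695089257425))
top knobtop [409.77803087 265.54786255  55.30653275] [410.96688832 266.52365806  55.32173814] [424.5962184  280.47741924  61.49001658] 115
top disc ((410.9146728515625, 265.5296630859375), 78.80224609375) 18.012524107613217 2759
scene can (array([587.00513
[... 364 characters left out ...]
894158687 151 (array([ 620.3919674 , -220.25219776]), np.float64(14.124769560314226))
scene pink 8 [ 444.15118209 -308.38442695   21.00510182] [45.62368092 34.99090728 25.79625055] 33.90322709391171 88 (array([ 443.82052763, -313.13695567]), np.float64(20.208940509737257))
scene pink 40 [ 445.18235265 -305.8194202    56.4633614 ] [34.09190853 35.93973942 31.96117624] 72.44394951782897 120 (array([ 446.01711094, -306.58068929]), np.float64(12.792532106673287))
scene knobtop [413.0101131  269.12708107  55.64540995] [409.68406934 267.76854868  53.44834468] [424.33252039 281.7833585   58.74333522] 111
scene disc ((409.78375244140625, 268.4989929199219), 80.43345642089844) 17.993826941892337 2318
```

View pics/crop.png

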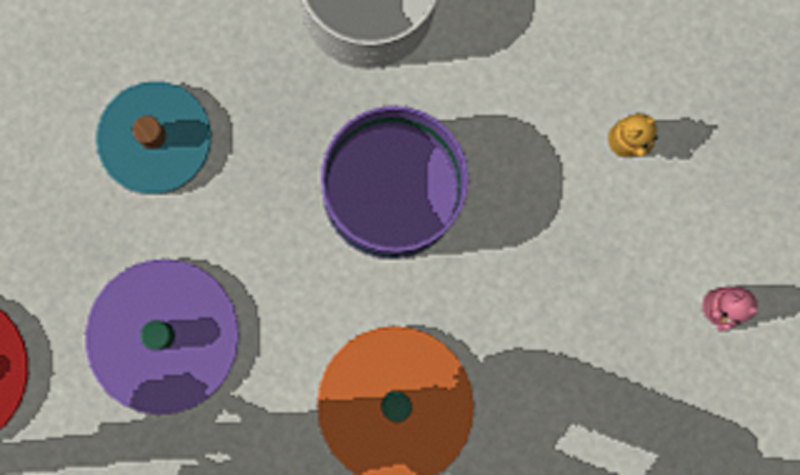

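The crop shows the plain purple lid with a green knob at (157,335), the purple canister at (395,180) and the yellow cat at (633,135), so the choice holds. Estimated positions in mm are cat (621,-222), canister (565,30) and knob (410.5,267). The gripper body has to clear the rim, so I'll grip the cat high, with the hold point about 40 mm above its underside. First I turn the tool to the world axes, then move toward the cat.

```bash
python3 -m creep '[[[0,0,0,0,0,-1,0],[0,0,0,0,0,-1,0],[0,0,0,0,0,-1,0],[-0.46,-1,0,0,0,0,0],[-0.46,-1,0,0,0,0,0],[-0.46,-1,0,0,0,0,0],[-0.46,-1,0,0,0,0,0],[-0.46,-1,0,0,0,0,0],[-0.46,-1,0,0,0,0,0],[-0.46,-1,0,0,0,0,0]]]' 20; python3 -m creep '[[[-0.46,-1,0,0,0,0,0],[-0.46,-1,0,0,0,0,0],[-0.46,-1,0,0,0,0,0],[-0.46,-1,0,0,0,0,0],[-0.46,-1,0,0,0,0,0],[-0.46,-1,0,0,0,0,0],[-0.46,-1,0,0,0,0,0],[-0.46,-1,0,0,0,0,0],[-0.46,-1,0,0,0,0,0],[-0.46,-1,0,0,0,0,0]]]'
```

```text
time: 1.1
tcp_pos: [351.6, 358.9, 222.2]
ee_rot: [0.001, 1.0, -0.0, -0.0]
ft_force: [0.2, -0.4, 0.0]
gripper_width: 0.998
gripper_force: 0.0
time: 2.1
tcp_pos: [489.0, 58.7, 222.3]
ee_rot: [0.001, 1.0, 0.0, -0.0]
ft_force: [0.7, 0.1, 0.0]
gripper_width: 1.0
gripper_force: 0.0
```

```bash
python3 -m creep '[[[-0.49,-1,0,0,0,0,0],[-0.49,-1,0,0,0,0,0],[-0.49,-1,0,0,0,0,0],[-0.49,-1,0,0,0,0,0],[-0.49,-1,0,0,0,0,0],[-0.49,-1,0,0,0,0,0],[-0.49,-1,0,0,0,0,0],[-0.49,-1,0,0,0,0,0],[-0.49,-1,0,0,0,0,0],[0,-0.36,0.5,0,0,0,0]]]'; python3 -m creep '[[[0,0,1,0,0,0,0],[0,0,1,0,0,0,0],[0,0,1,0,0,0,0],[0,0,0.5,0,0,0,0],[0,0,0,0,0,0,0],[0,0,0,0,0,0,0],[0,0,0,0,0,0,0],[0,0,0,0,0,0,0],[0,0,0,0,0,0,0],[0,0,0,0,0,0,0]]]'
python3 - <<'E'
from h import *
im,d,c=grab("scene");cv2.imwrite("pics/s1.png",cv2.resize(im[60:240,130:370,::-1],None,fx=3,fy=3))
E
```

```text
time: 3.1
tcp_pos: [623.6, -225.1, 208.8]
ee_rot: [0.002, 1.0, -0.002, 0.003]
ft_force: [1.1, -0.2, 0.6]
gripper_width: 0.997
gripper_force: 0.0
time: 4.1
tcp_pos: [621.0, -221.2, 103.4]
ee_rot: [0.001, 1.0, -0.0, 0.001]
ft_force: [0.1, 0.1, 1.1]
gripper_width: 1.002
gripper_force: 0.0
```

View pics/s1.png

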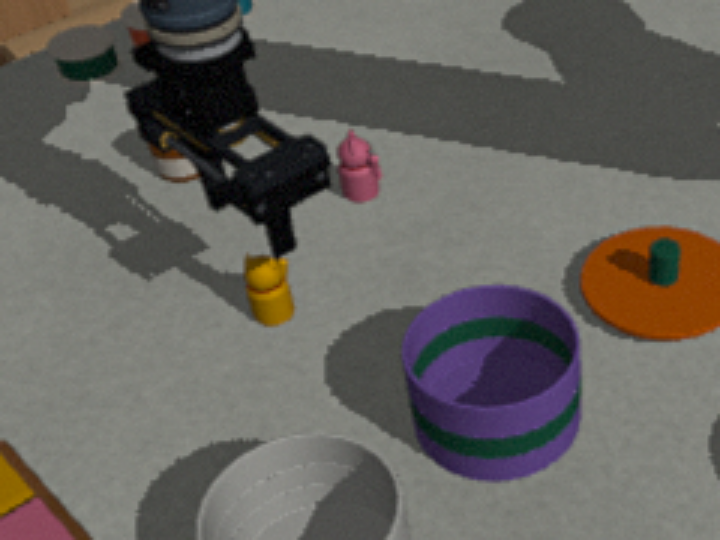

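The gripper is above the yellow cat at (268,290) and clear of the pink cat at (358,165). Next I descend and close.

```bash
python3 -m creep '[[[0,0,0.7,0,0,0,0],[0,0,0.7,0,0,0,0],[0,0,0.7,0,0,0,0],[0,0,0.66,0,0,0,0],[0,0,0,0,0,0,0],[0,0,0,0,0,0,0],[0,0,0,0,0,0,0.8],[0,0,0,0,0,0,0.8],[0,0,0,0,0,0,0.8],[0,0,0,0,0,0,0.8]]]' 15;  python3 -m creep '[[[0,0,0,0,0,0,0.8],[0,0,0,0,0,0,0.8],[0,0,0,0,0,0,0.8],[0,0,-0.5,0,0,0,0.8],[0,0,-1,0,0,0,0.8],[0,0,-1,0,0,0,0.8],[0,0,-1,0,0,0,0.8],[0,0,-0.5,0,0,0,0.8],[0,0,0,0,0,0,0.8],[0,0,0,0,0,0,0.8]]]'
python3 - <<'E'
from h import *
im,d,c=grab("scene");cv2.imwrite("pics/s2.png",cv2.resize(im[60:240,130:370,::-1],None,fx=3,fy=3))
E
```

```text
time: 5.15
tcp_pos: [621.0, -221.2, 20.5]
ee_rot: [0.001, 1.0, -0.0, 0.001]
ft_force: [-0.8, -1.0, 0.2]
gripper_width: 0.72
gripper_force: 0.0
time: 6.15
tcp_pos: [620.1, -220.7, 139.3]
ee_rot: [0.001, 1.0, 0.0, -0.0]
ft_force: [-0.2, -0.1, -1.4]
gripper_width: 0.454
gripper_force: 15.0
```

View pics/s2.png

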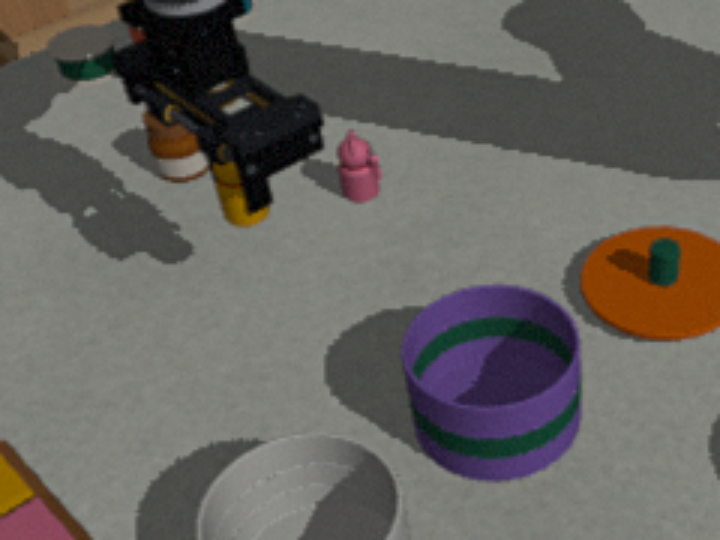

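The cat is held (39.5 mm across) and hangs upright at (243,195). Now I carry it over the canister.

```bash
python3 -m creep '[[[0.1,0.4,-0.1,0,0,0,0.8],[0.22,1,0,0,0,0,0.8],[0.22,1,0,0,0,0,0.8],[0.22,1,0,0,0,0,0.8],[0.22,1,0,0,0,0,0.8],[0.22,1,0,0,0,0,0.8],[0.22,1,0,0,0,0,0.8],[0.22,1,0,0,0,0,0.8],[0.2,0.6,0,0,0,0,0.8],[0.03,0.4,0,0,0,0,0.8]]]'; python3 -m creep '[[[0,0,0,0,0,0,0.8],[0,0,0,0,0,0,0.8],[0,0,0,0,0,0,0.8],[0,0,0.4,0,0,0,0.8],[0,0,0.6,0,0,0,0.8],[0,0,0.6,0,0,0,0.8],[0,0,0.4,0,0,0,0.8],[0,0,0,0,0,0,0.8],[0,0,0,0,0,0,0.8],[0,0,0,0,0,0,0.8]]]'
```

```text
time: 7.2
tcp_pos: [563.1, 33.0, 141.9]
ee_rot: [0.0, 1.0, 0.0, -0.002]
ft_force: [0.8, -0.6, -1.5]
gripper_width: 0.451
gripper_force: 15.0
time: 8.2
tcp_pos: [565.7, 30.8, 83.3]
ee_rot: [0.001, 1.0, -0.0, 0.001]
ft_force: [1.1, -0.2, -0.8]
gripper_width: 0.453
gripper_force: 15.0
```

```bash
python3 -m creep '[[[0,0,0.4,0,0,0,0.8],[0,0,0.5,0,0,0,0.8],[0,0,0.5,0,0,0,0.8],[0,0,0.4,0,0,0,0.8],[0,0,0.07,0,0,0,0.8],[0,0,0.03,0,0,0,0.8],[0,0,0.02,0,0,0,0.8],[0,0,0,0,0,0,0.8],[0,0,0,0,0,0,0.8],[0,0,0,0,0,0,0.8]]]'
```

```text
time: 9.2
tcp_pos: [565.3, 31.0, 25.6]
ee_rot: [0.001, 1.0, -0.0, 0.0]
ft_force: [0.5, -0.4, -1.1]
gripper_width: 0.455
gripper_force: 15.0
```

```bash
python3 -c "
from h import *
s=robot.state();print(s['ft_force'],s['tcp_pos'])"
```

```text
[ 0.52967438 -0.42664668 -1.1284623 ] [565.30414226  31.0323907   25.58146616]
```

Nearly at the floor with no contact yet. I'll open gently and withdraw.

```bash
python3 -m creep '[[[0,0,0.02,0,0,0,0.5],[0,0,0,0,0,0,0.45],[0,0,0,0,0,0,0.4],[0,0,0,0,0,0,0.3],[0,0,0,0,0,0,0.3],[0,0,0,0,0,0,0.3],[0,0,-0.3,0,0,0,0.3],[0,0,-0.6,0,0,0,0.3],[0,0,-0.8,0,0,0,0.3],[0,0,-1,0,0,0,0.3]]]'; python3 -m creep '[[[0,0,-1,0,0,0,0.3],[0,0,-1,0,0,0,0.3],[0,0,-1,0,0,0,0.3],[0.4,0.6,-0.5,0,0,0,0],[0.66,1,0,0,0,0,0],[0.66,1,0,0,0,0,0],[0.66,1,0,0,0,0,0],[0.66,1,0,0,0,0,0],[0.66,1,0,0,0,0,0],[0.66,1,0,0,0,0,0]]]'
python3 - <<'E'
from h import *
def circ(p):
    A=np.c_[2*p,np.ones(len(p))];x=np.linalg.lstsq(A,(p**2).sum(1),rcond=None)[0];return x[:2],np.sqrt(x[2]+x[:2]@x[:2])
im,d,c=grab("top");P=cloud(d,c)
Q=P[160:245,300:395].reshape(-1,3);q=Q[(Q[:,2]>84)&(Q[:,2]<97)];print("can",circ(q[:,:2]),len(q))
hsv=cv2.cvtColor(im,cv2.COLOR_RGB2HSV)
Y=(hsv[...,0]>15)&(hsv[...,0]<32)&(hsv[...,1]>120);Y[:160]=0;Y[245:]=0;Y[:,:300]=0;Y[:,395:]=0
print("cat",np.median(P[Y],0),np.nanmax(P[Y],0),Y.sum())
cv2.imwrite("pics/t3.png",cv2.resize(im[130:330,200:440,::-1],None,fx=3,fy=3))
E
```

```text
time: 10.2
tcp_pos: [564.2, 31.2, 106.1]
ee_rot: [0.001, 1.0, 0.0, -0.001]
ft_force: [0.0, 0.4, 0.7]
gripper_width: 0.7
gripper_force: 0.0
time: 11.2
tcp_pos: [433.5, 230.4, 211.3]
ee_rot: [0.001, 1.0, 0.0, 0.0]
ft_force: [0.5, 1.2, -1.1]
gripper_width: 0.996
gripper_force: 0.0
can (array([565.0236191 ,  29.74568257]), np.float64(70.54141899802772)) 328
cat [nan nan nan] [583.10570203  48.42109316  78.26353915] 199
```

View pics/t3.png

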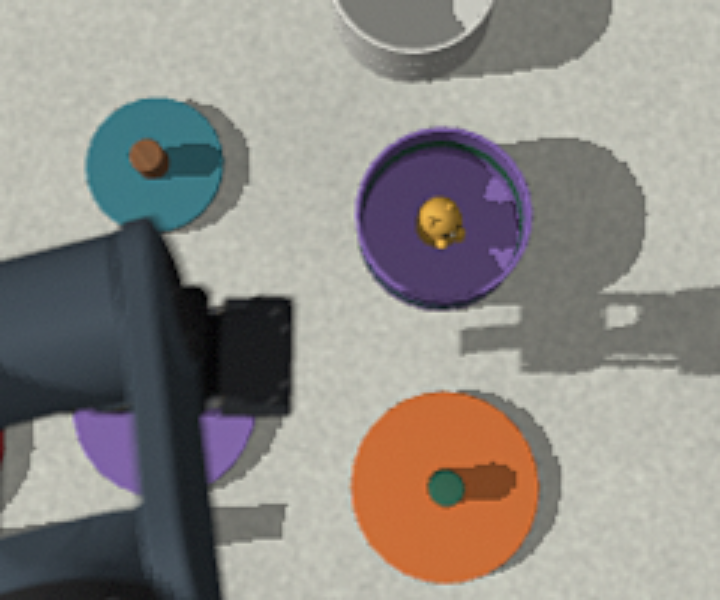

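The cat stands at (440,220) inside the canister with its top at z=78 (5 + 72), so it is upright on the floor. The canister hasn't moved. Now the purple lid.

```bash
python3 -m creep '[[[0.4,0.6,0.3,0,0,0,0],[0.35,0.6,0.6,0,0,0,0],[0,0,1,0,0,0,0],[0,0,1,0,0,0,0],[0,0,0.6,0,0,0,0],[0,0,0.3,0,0,0,0],[0,0,0,0,0,0,0],[0,0,0,0,0,0,0],[0,0,0,0,0,0,0],[0,0,0,0,0,0,0]]]' 30
```

```text
time: 12.25
tcp_pos: [412.9, 265.6, 97.5]
ee_rot: [0.001, 1.0, 0.0, 0.001]
ft_force: [0.7, 0.2, -0.4]
gripper_width: 0.999
gripper_force: 0.0
```

```bash
python3 -m creep '[[[0.08,0.04,0.5,0,0,0,0],[0,0,0.7,0,0,0,0],[0,0,0.7,0,0,0,0],[0,0,0.5,0,0,0,0],[0,0,0,0,0,0,0],[0,0,0,0,0,0,0],[0,0,0,0,0,0,0.9],[0,0,0,0,0,0,0.9],[0,0,0,0,0,0,0.9],[0,0,0,0,0,0,0.9]]]' 40; python3 -m creep '[[[0,0,0,0,0,0,0.9],[0,0,0,0,0,0,0.9],[0,0,0,0,0,0,0.9],[0,0,0,0,0,0,0.9],[0,0,-0.3,0,0,0,0.9],[0,0,-0.8,0,0,0,0.9],[0,0,-1,0,0,0,0.9],[0,0,-1,0,0,0,0.9],[0,0,-1,0,0,0,0.9],[0,0,-1,0,0,0,0.9]]]'
```

```text
time: 13.25
tcp_pos: [410.0, 266.7, 25.0]
ee_rot: [0.001, 1.0, 0.0, 0.0]
ft_force: [-0.7, -0.3, 0.3]
gripper_width: 0.724
gripper_force: 0.0
time: 14.25
tcp_pos: [409.0, 266.3, 179.0]
ee_rot: [0.001, 1.0, -0.0, -0.0]
ft_force: [0.6, -0.9, -2.7]
gripper_width: 0.337
gripper_force: 40.0
```

```bash
python3 -m creep '[[[-0.2,-0.3,0,0,0,0,0.9],[-0.6,-0.9,0,0,0,0,0.9],[-0.65,-1,0,0,0,0,0.9],[-0.65,-1,0,0,0,0,0.9],[-0.65,-1,0,0,0,0,0.9],[-0.65,-1,0,0,0,0,0.9],[-0.65,-1,0,0,0,0,0.9],[-0.6,-0.9,0,0,0,0,0.9],[-0.35,-0.5,0,0,0,0,0.9],[-0.18,-0.29,0,0,0,0,0.9]]]'; python3 -m creep '[[[0,0,0,0,0,0,0.9],[0,0,0,0,0,0,0.9],[0,0,0,0,0,0,0.9],[0,0,0.3,0,0,0,0.9],[0,0,0.5,0,0,0,0.9],[0,0,0.4,0,0,0,0.9],[0,0,0,0,0,0,0.9],[0,0,0,0,0,0,0.9],[0,0,0,0,0,0,0.9],[0,0,0,0,0,0,0.9]]]'
python3 - <<'E'
from h import *
im,d,c=grab("scene");P=cloud(d,c)
hsv=cv2.cvtColor(im,cv2.COLOR_RGB2HSV)
m=(hsv[...,0]>120)&(hsv[...,0]<150)&(hsv[...,1]>80);m[:,:230]=0;m[:,370:]=0;m[:80]=0;m[260:]=0
q=P[m];q=q[~np.isnan(q[:,0])]
q=q[q[:,2]>105];print(np.median(q,0),len(q),q.min(0),q.max(0))
t=q[q[:,2]>np.median(q[:,2])-3];A=np.c_[t[:,:2],np.ones(len(t))];print(np.linalg.lstsq(A,t[:,2],rcond=None)[0][:2])
print(cv2.minEnclosingCircle(t[:,:2].astype(np.float32)))
cv2.imwrite("pics/s4.png",cv2.resize(im[70:250,190:430,::-1],None,fx=3,fy=3))
E
```

```text
time: 15.25
tcp_pos: [564.9, 28.1, 176.6]
ee_rot: [0.002, 1.0, 0.0, -0.001]
ft_force: [-0.1, 1.1, -1.8]
gripper_width: 0.332
gripper_force: 40.0
time: 16.25
tcp_pos: [565.2, 29.5, 142.2]
ee_rot: [0.001, 1.0, -0.0, 0.001]
ft_force: [0.3, -0.4, -1.7]
gripper_width: 0.333
gripper_force: 40.0
[586.91250189  53.20173552 135.39816713] 2051 [490.4635625  -59.03233654 127.24680297] [644.63565438 124.57236328 349.60853464]
[-0.04358078 -0.02769748]
((580.481201171875, 32.72458267211914), 92.63573455810547)
```

View pics/s4.png

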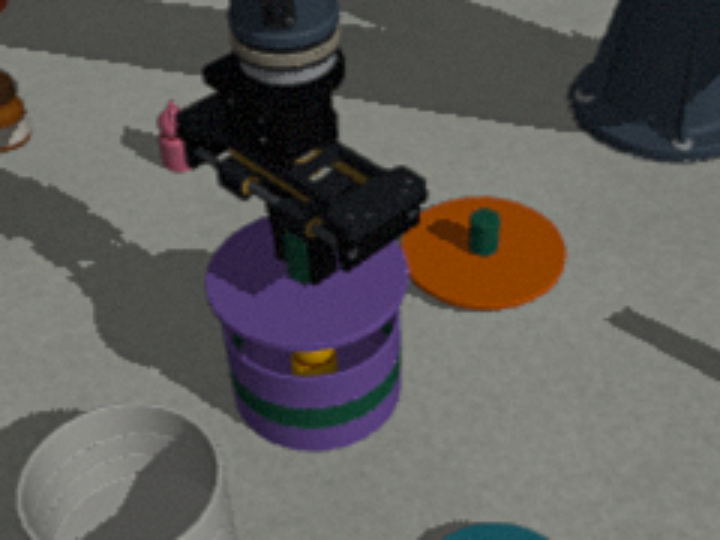

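The lid (centre near (308,280)) is level over the canister with the cat below it. Now I lower it.

```bash
python3 -m creep '[[[0,0,0.2,0,0,0,0.9],[0,0,0.25,0,0,0,0.9],[0,0,0.25,0,0,0,0.9],[0,0,0.2,0,0,0,0.9],[0,0,0.1,0,0,0,0.9],[0,0,0.08,0,0,0,0.9],[0,0,0.05,0,0,0,0.9],[0,0,0.05,0,0,0,0.9],[0,0,0.01,0,0,0,0.9],[0,0,0,0,0,0,0.9]]]'
```

```text
time: 17.3
tcp_pos: [564.8, 29.6, 106.0]
ee_rot: [0.001, 1.0, -0.0, 0.0]
ft_force: [-0.3, 0.1, -2.6]
gripper_width: 0.337
gripper_force: 40.0
```

```bash
python3 -m creep '[[[0,0,0.02,0,0,0,0.9],[0,0,0.01,0,0,0,0.6],[0,0,0,0,0,0,0.5],[0,0,0,0,0,0,0.4],[0,0,0,0,0,0,0.3],[0,0,0,0,0,0,0.2],[0,0,0,0,0,0,0.2],[0,0,-0.3,0,0,0,0.2],[0,0,-0.8,0,0,0,0.2],[0,0,-1,0,0,0,0.2]]]'; python3 -m creep '[[[0,0,-1,0,0,0,0],[0,0,-1,0,0,0,0],[0,0,-1,0,0,0,0],[0.66,1,0,0,0,0,0],[0.66,1,0,0,0,0,0],[0.66,1,0,0,0,0,0],[0.66,1,0,0,0,0,0],[0.66,1,0,0,0,0,0],[0.66,1,0,0,0,0,0],[0,0,0,0,0,0,0]]]'
python3 - <<'E'
from h import *
for n,(u,v,r) in dict(top=(347,203,45),scene=(295,180,42)).items():
    im,d,c=grab(n);P=cloud(d,c)[v-r:v+r,u-r:u+r].reshape(-1,3);P=P[~np.isnan(P[:,0])]
    t=P[(P[:,2]>92)&(P[:,2]<104)];print(n,cv2.minEnclosingCircle(t[:,:2].astype(np.float32)),np.median(t,0))
    A=np.c_[t[:,:2],np.ones(len(t))];print("slope",np.linalg.lstsq(A,t[:,2],rcond=None)[0][:2])
    k=P[(P[:,2]>115)&(P[:,2]<145)];print("knob",np.median(k,0),(k.max(0)+k.min(0))/2,k[:,2].max())
cv2.imwrite("pics/s5.png",cv2.resize(im[70:250,190:430,::-1],None,fx=3,fy=3))
E
```

```text
time: 18.3
tcp_pos: [563.8, 29.7, 168.0]
ee_rot: [0.001, 1.0, 0.0, -0.002]
ft_force: [0.2, 0.2, -0.0]
gripper_width: 0.797
gripper_force: 0.0
time: 19.3
tcp_pos: [443.1, 212.5, 258.5]
ee_rot: [-0.001, 1.0, 0.001, -0.001]
ft_force: [-0.4, -0.4, 0.2]
gripper_width: 1.001
gripper_force: 0.0
top ((565.4536743164062, 29.275236129760742), 79.88492584228516) [562.89765161  30.22536363  98.1649336 ]
slope [-4.14773543e-05 -2.00075977e-04]
knob [563.80870213  29.67355251 136.07221591] [564.73549398  29.67791729 129.7064174 ] 142.835422282967
scene ((563.477294921875, 29.854549407958984), 81.4602279663086) [574.66421681  40.76400351  97.77613919]
slope [-0.0025973  -0.00209213]
knob [568.97367048  35.81077837 133.85341291] [565.64414048  30.31863579 126.34553503] 137.6410267330648
```

View pics/s5.png

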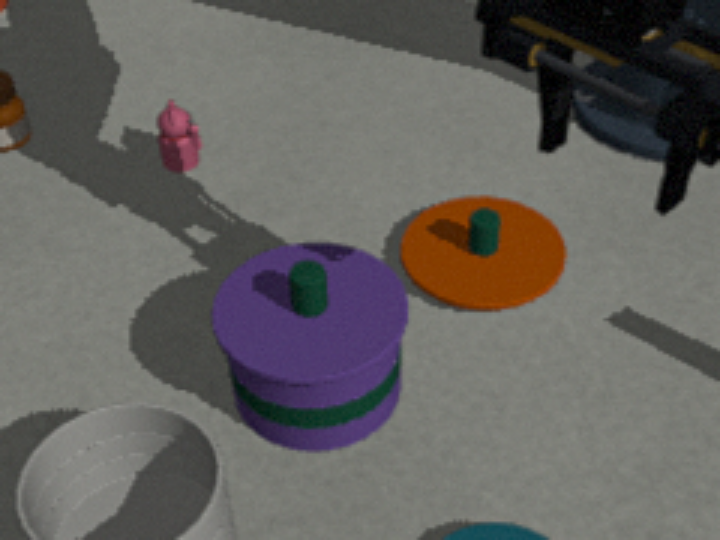

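The lid is flat on the canister (disc top at z=98, centred, no slope; knob at (308,288)). The pink cat is untouched at (178,140) and the gripper is clear.

```bash
python3 -c "
from workcell import robot
print(robot.close_job())"
```

```text
the job is handed in; nothing more can be done
None
```

The yellow cat is standing in the purple-and-green canister with the purple lid flat and fully down, the pink cat is untouched, and I handed the job in at about 19 s of the allowed 64 s; the hand-in returned no verdict.

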